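# Index the turret length stop and run the bar up to it

## Robot

A 6-joint arm with a two-finger parallel gripper is mounted at the origin on the work surface. World frame = base frame: x ahead of the robot, y to its left, z up, the work surface at z = 0. Lengths are in mm, angles in rad, forces in N, time in s.
With the tool pointing down it reaches from about 350 to 975 mm from the base axis. Payload 17.4 kg.
Tool frame: the origin (TCP) lies on the centre line of the jaws, within the pads' length; the fingertips stand ctrl.tip_reach ahead of it and the grasp point (between the pads) lies 8 mm behind it (ctrl.tip_reach is the distance from the TCP to the fingertips, in mm); y points along the fingers, z is the direction in which the jaws open and shut, and the axes are right-handed (so a half turn about y gives the same grasp; the last joint's range is limited). The gripper opens to 85 mm and grips with 20 to 120 N. Pads are 22 mm wide; open, the fingers measure 114 mm over their backs; the gripper's body (76 mm by 85 mm) begins 54 mm behind the grasp point. The pads swing forward as they close: fully open they stand 13 mm farther back than shut.
Start: joints at [-1.359, 0.116, 1.442, -0, 1.584, -0.038], TCP at [166.857, -654.058, 242.303] pointing down, gripper open.
Joint ranges: [-2.83, 2.83], [-0.83, 2.19], [0.07, 2.5], [-1.14, 4.28], [0.01, 3], [-2.97, 2.97]. Speed limits (rad/s): [1.89, 1.89, 2.22, 3.14, 3.14, 3.14].

## Interface

Orientations are given as a 3x3 rotation matrix whose columns are the frame's x, y, z axes.
In Python, from bench import read_state, cams, ctrl, finder gives the robot as it stands.
- The arm moves only by the tool drive_tool, never from a script. Its argument "commands" is a list that holds one entry, the list of rows, each a list of 7 numbers: the gripper command: -1 is shut, 1 is fully open, values between are in proportion, then the shift along the world's x, y, z in m, then the turn, a rotation vector about the world's x, y, z in degrees. A call has 1 to 8 rows; each row shifts and turns the commanded pose from where the row before left it; what a row does not reach is not made up. A row lasts 1/8 s, in which the tool goes at most 62.5 mm and 10.7 degrees, less where a joint would pass 70% of its speed; a pose out of reach is approached as far as the arm can. A call with a gripper value outside its range is refused whole. The fingers move at their own pace and stop on an object; the grip force is fixed at half the most. Time passes only in rows, so rows that do not move let the fingers close. It gives the time, the measured TCP pose, the force and the opening at its end, in the units of the state.
- read_state(): the state, without advancing time (a new reading comes with each control period).
- cams.snapshot(name): name is "scene" or "top"; returns a dict with "color" (384x512x3 uint8, red, green, blue), "K" (3x3 intrinsics, pixels), "rvec" (rotation vector, rad) and "tvec" (3), from world to camera coordinates, as OpenCV has them. Camera axes: x right, y down, z forward; pixel columns grow to the right and rows downward; lengths in mm; the calibration is good to about 2 mm. A picture is of the moment at which its call begins. There is no depth.
- ctrl.close_job(): hands the job in, once; it reports no verdict.
Trained networks look in a picture, given as the dict that the camera call returned (one of the last four; its "shot" number tells which), for a name from the list of things; names that differ only in an ending like _2 or _b are one class to them, and where a whole thing is asked for, a point or a joint stands for the part that bears it (a point fixed in the world has none). Each returns a list of dicts, best first, with "conf" (0 to 1); they miss things now and then, are a little off and sometimes report something else, mostly with a low value. They report only what shows in the picture. A call takes as long as a camera call. They do not tell look-alikes from the thing itself.
- finder.recognise(picture, target): "at" ([column, row] in pixels, amid what is visible of it).
- finder.silhouettes(picture, target): "pixels" (384x512 bool, what is visible of it) and "at" ([column, row] in pixels, amid what is visible of it).
The state is a dict: "t": time; "joint_pos": joint angles; "qd": joint speeds; "tau": joint torques, N m; "tool_pos": TCP position; "tcp_rot": TCP orientation; "ft_force": force on the tool from outside, world axes, zero at the start; "ft_torque": the same for the moment, N m; "finger_gap": opening from 0.0 (shut) to 1.0 (fully open).
Only numpy, scipy, OpenCV 4.12 (cv2) and the standard library are available. Lean on these libraries where they do the work, as an engineer would, in place of code of your own. Each camera call takes 0.05 s, during which the arm holds its last target.

## Task

Set the bench length stop to its longest arm: pull the sprung black knob up clear of its notch, turn it until the longest arm points down the channel at the aluminium bar, and let it snap fully home in that notch. Then slide the bar along its channel and press its end against the tip of that arm with a push of about 11 N (well under 18 N), and leave it lying there touching. Pull the knob clear before turning, never ram the bar into the stop, and leave the wrench, the can and the copper coupling where they are.

Things in the scene. Friction and masses are not known exactly. Their poses are not given: they have to be found in the camera images.
- jig: Fixed grey base plate, 110 (x) x 360 (y) x 12 mm thick, bolted to the bench; origin at the centre of its underside, at bench height; z up. Its channel runs along its y axis: two low steel guides (tops 20 mm above the bench, 30 mm apart, from y = -170 to y = +20 mm) beside x = 0, the bar lies between them on the plate. The turret stop stands at x = 0, y = +120 mm.
- crown_axis (a point): Point on the turret's vertical turning axis at the top of the crown, 31 mm above the bench (jig x = 0, y = +120 mm). The crown is a fixed steel ring of 38 mm radius, with six open radial notches 60 degrees apart, 9 mm deep and 13 mm wide, in which the 10 mm wide stop arms sit with about 0.04 rad of play either way. One notch points along jig -y, straight at the bar.
- lift (a joint): How far the turret (knob, hub and three arms together) is pulled up out of the crown, in m: 0 = fully seated, 0.009 = the arms just clear the notches, 0.018 = end of travel. A spring pulls it down: with the turret's weight about 11 N when seated, rising by 0.5 N per mm of lift; released, it snaps down.
- turret (a joint): Turning angle of the turret in rad, counter-clockwise from above positive. 0 = the start notch, in which the short arm points at the bar; +1.047 (60 degrees) = the notch in which the long arm points at the bar; -1.047 = the medium arm. It cannot be turned while seated; when the arms are clear it turns almost freely and stays where it is held.
- knob (a point): Centre of the black T-bar grip on top of the turret, on the turning axis: a bar 58 mm long, 16 mm wide, 28 mm high, its centre 66 mm above the bench when seated (52 to 80 mm). This frame turns with the turret: its x axis lies along the 58 mm length (parallel to the jig's x when the joint turret is 0), the fingers close along its y. Below it is a hub of 16 mm radius (34 to 52 mm high), below that the arms.
- long_arm: The longest of the three steel stop arms radiating from the hub, each 10 mm wide and 12 mm high, 22 to 34 mm above the bench when seated. Tips are 80 mm (long), 64 mm (medium), 48 mm (short) from the turning axis. The frame turns with the turret, origin on the turning axis at bench height when seated. Seen from above, the long arm is 60 degrees clockwise of the short one, the medium arm 60 degrees counter-clockwise of the short one.
- long_tip (a point): Centre of the end face of the long arm, 80 mm from the turning axis, 28 mm above the bench when seated. The bar must end up touching it. The arm is rigid and seated firmly: a bar moved only 1 mm too far by a stiff robot pushes on it with 10 N or more.
- bar: Loose solid aluminium bar, 28 (x) x 130 (y, along the channel) x 28 mm (z), 0.23 to 0.35 kg, lying between the guides on the plate; origin at the centre of its underside, 12 mm above the bench; its top is 40 mm above the bench. It takes about 1.5 to 6 N to slide while gripped. Its sides stand free above the guides' tops (from 20 mm up) and can be gripped from above across its 28 mm.
- bar_end (a point): Centre of the bar's end face towards the turret (bar y = +65 mm, 14 mm above its underside).
- wrench: Steel wrench lying on the bench, about 170 mm long: leave alone.
- can: Grey can, 60 mm across, 70 mm high: leave alone.
- coupling: Short copper pipe coupling standing on end, 32 mm across, 35 mm high: leave alone.
Things that resemble listed ones, but are neither listed nor needed, are in the scene too. Of the things shaped like the bar, the aluminium one is meant.

How it is judged:
By the outcome, as a careful person would: the job done as asked, in the order asked, and still so for the second after the job is handed in, with the robot touching nothing.
It also fails if it takes over 50 s, if anything falls off the work surface, if the arm or the gripper's body presses on something with over 40 N, if the wrist force passes 120 N, or if a joint passes its speed limit or range.

## Working session

There is one attempt and no reset: what is moved stays moved. The work goes in short steps, Python scripts to look and compute and a tool call to move; the robot and the scene stay as the last step left them, time stands still between calls to the robot, and variables do not carry over. Pictures are saved under pics/ and viewed, and the job is handed in when it is done.

Besides the shell and the picture viewer there is one more tool, called after "Emit:" in YAML: its name, and indented under it one key for each argument. drive_tool: Moves the arm, as the interface text tells. Its arguments: {"type":"object","properties":{"commands":{"type":"array"}},"required":["commands"]}

```bash
ls; mkdir -p pics
cat > h.py <<'E'
import numpy as np, cv2
from bench import read_state, cams, ctrl, finder
def save(p,n,crop=None,scale=1):
    im=p["color"][:,:,::-1]
    if crop: im=im[crop[1]:crop[3],crop[0]:crop[2]]
    cv2.imwrite("pics/"+n,cv2.resize(im,None,fx=scale,fy=scale,interpolation=cv2.INTER_CUBIC))
def ray(p,uv,z):
    K=np.array(p["K"],float);R,_=cv2.Rodrigues(np.array(p["rvec"],float));t=np.array(p["tvec"],float).reshape(3)
    d=R.T@np.linalg.inv(K)@np.array([uv[0],uv[1],1.]);c=-R.T@t
    return c+d*(z-c[2])/d[2]
def proj(p,X):
    return cv2.projectPoints(np.array(X,float).reshape(-1,1,3),np.array(p["rvec"],float),np.array(p["tvec"],float),np.array(p["K"],float),None)[0].reshape(-1,2)
E
python3 - <<'E'
from h import *
s=read_state();print(s["t"],s["tool_pos"],s["tcp_rot"],s["finger_gap"],ctrl.tip_reach)
for n in("scene","top"):
    p=cams.snapshot(n);save(p,n+"0.png",scale=1.5)
    R,_=cv2.Rodrigues(np.array(p["rvec"],float));print(n,-R.T@np.array(p["tvec"]).reshape(3))
    for o in["jig","knob","long_arm","bar","wrench","can","coupling"]:
        print(o,[(np.round(d["at"]),round(d["conf"],2)) for d in finder.recognise(p,o)][:4])
E
```

```text
pics
0.0 [ 166.83328498 -653.8811635   241.55663194] [[-9.68951794e-01 -2.59103857e-04  2.47249577e-01]
 [-2.47249712e-01  1.12284679e-03 -9.68951144e-01]
 [-2.65644172e-05 -9.99999336e-01 -1.15204777e-03]] 0.9989044402699745 11.0
scene [764.84786519 279.60904698 628.38708559]
jig [(array([308., 241.]), 0.87)]
knob [(array([308., 240.]), 0.69), (array([206., 227.]), 0.69), (array([330., 260.]), 0.57)]
long_arm [(array([341., 239.]), 0.68)]
bar [(array([292., 120.]), 0.94), (array([273., 188.]), 0.9), (array([164., 174.]), 0.9), (array([349., 168.]), 0.89)]
wrench [(array([212., 225.]), 0.77)]
can [(array([260., 309.]), 0.6)]
coupling [(array([241., 128.]), 0.79)]
top [ 446.5876247   -28.13301279 1158.31675046]
jig [(array([207., 205.]), 0.83)]
knob [(array([164., 205.]), 0.78)]
long_arm []
bar [(array([224., 280.]), 0.9), (array([317., 143.]), 0.82), (array([301., 279.]), 0.63)]
wrench [(array([247., 158.]), 0.56)]
can [(array([167., 142.]), 0.79)]
coupling [(array([317., 226.]), 0.63)]
```

View pics/scene0.png

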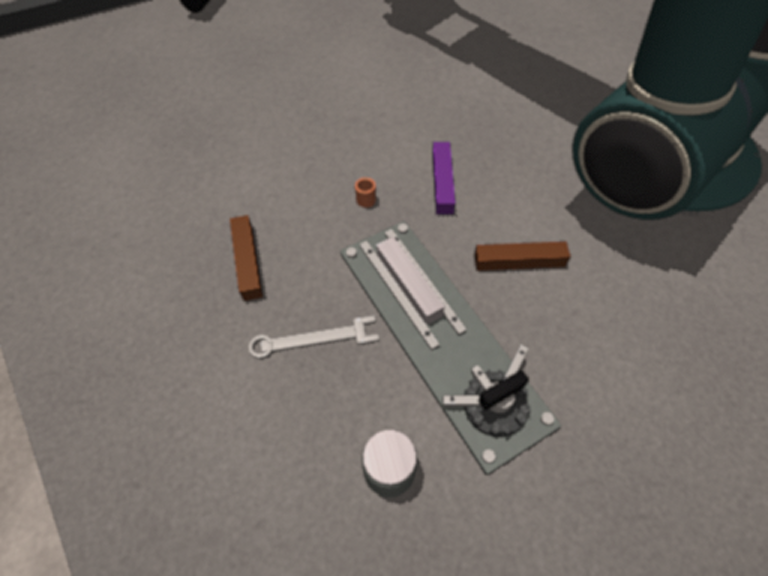

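View pics/top0.png

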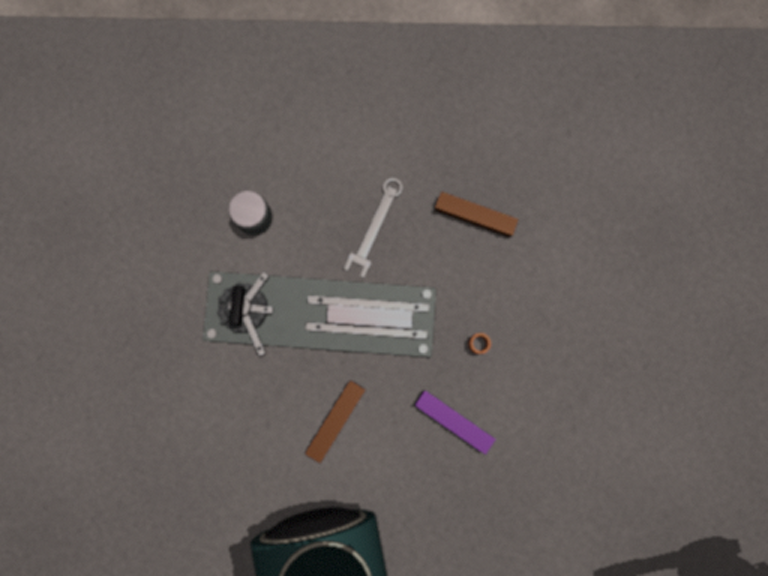

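The pictures agree with the text. In the top view the turret is at about (160,205) px and the bar at about (247,210), with jig +y close to world +y. The long arm is the lower, robot-side one. The can, wrench and coupling are clear of the jig. Next I'll measure poses.

```bash
cat > m.py <<'E'
from h import *
from scipy.optimize import least_squares
def jigfit(ps):
    # fit outline of plate via silhouettes: compare hull corner points
    pass
E
python3 - <<'E'
from h import *
for n in("top","scene"):
    p=cams.snapshot(n)
    for o in["jig","knob","lift","bar","long_arm","can","wrench","coupling"]:
        for d in finder.silhouettes(p,o)[:4]:
            m=d["pixels"].astype(np.uint8); 
            if m.sum()<5: continue
            z={"jig":12,"knob":80,"bar":40,"long_arm":34,"can":70,"lift":80}.get(o,10)
            c=max(cv2.findContours(m,0,2)[0],key=cv2.contourArea)
            h=cv2.convexHull(c).reshape(-1,2)
            w=np.array([ray(p,q,z)[:2] for q in h],np.float32)
            (cx,cy),(a,b),ang=cv2.minAreaRect(w)
            print(n,o,round(d["conf"],2),np.round(d["at"]),m.sum(),"c",round(cx,1),round(cy,1),"size",round(a,1),round(b,1),round(ang,1))
    save(p,n+"1.png",(120,160,310,260) if n=="top" else (210,130,390,330),4 if n=="top" else 3)
    np.save(n+".npy",p,allow_pickle=True)
E
```

```text
top jig 0.63 [205. 206.] 6359 c 527.6 61.2 size 361.4 124.0 87.3
top knob 0.75 [162. 204.] 674 c 526.7 156.3 size 117.7 64.2 2.3
top lift 0.9 [164. 206.] 593 c 526.7 156.3 size 117.7 64.2 2.3
top bar 0.89 [317. 143.] 794 c 689.5 -182.3 size 128.7 35.5 70.7
top bar 0.74 [302. 279.] 733 c 372.3 -149.3 size 131.0 29.3 56.6
top bar 0.65 [247. 208.] 668 c 528.2 -20.3 size 127.2 31.8 85.2
top bar 0.61 [225. 283.] 689 c 369.7 30.7 size 28.1 129.0 58.8
top long_arm 0.5 [169. 221.] 121 c 497.1 158.1 size 61.1 10.9 25.8
top can 0.78 [164. 141.] 647 c 681.1 163.9 size 71.0 57.1 41.8
top wrench 0.88 [249. 152.] 540 c 675.5 -26.9 size 37.4 166.2 64.8
top wrench 0.16 [243. 209.] 729 c 531.2 -18.8 size 132.6 32.9 87.5
scene jig 0.79 [309. 242.] 8452 c 522.5 61.4 size 358.6 139.2 86.8
scene jig 0.42 [341. 239.] 106 c 480.3 150.0 size 46.8 9.8 25.8
scene knob 0.78 [334. 259.] 932 c 548.5 170.7 size 117.4 55.4 10.7
scene lift 0.9 [329. 259.] 882 c 549.0 170.2 size 113.0 54.4 12.0
scene lift 0.5 [261. 308.] 1283 c 693.5 176.6 size 65.2 55.1 54.7
scene lift 0.15 [244. 128.] 255 c 518.3 -142.3 size 54.8 27.1 58.1
scene bar 0.94 [292. 119.] 623 c 386.5 -134.8 size 143.2 30.0 56.0
scene bar 0.87 [273. 185.] 1076 c 533.9 -13.5 size 141.1 37.4 86.1
scene bar 0.6 [345. 169.] 1116 c 384.1 41.5 size 44.0 132.9 59.2
scene bar 0.6 [162. 173.] 851 c 698.9 -167.3 size 144.0 30.7 70.8
scene long_arm 0.56 [343. 239.] 108 c 489.6 154.2 size 43.3 9.5 25.4
scene can 0.82 [260. 308.] 1304 c 692.6 174.4 size 66.2 54.8 56.3
scene can 0.19 [310. 241.] 8585 c 546.5 81.4 size 328.3 122.4 87.1
scene wrench 0.63 [212. 226.] 738 c 677.9 -23.8 size 35.8 165.0 66.0
scene wrench 0.51 [346. 241.] 108 c 478.8 149.7 size 47.9 9.1 25.4
scene coupling 0.51 [242. 128.] 249 c 486.8 -196.2 size 61.6 30.7 58.1
```

View pics/top1.png

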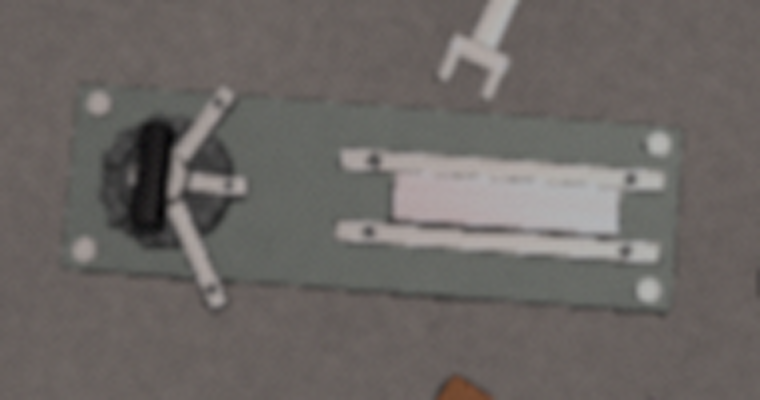

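View pics/scene1.png

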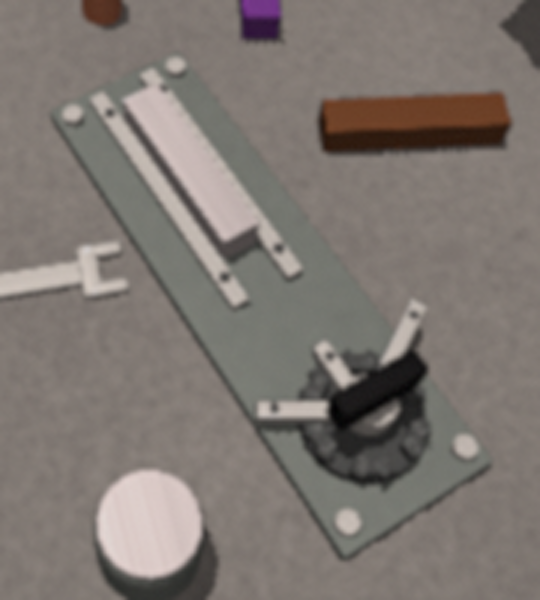

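```bash
cat > fit.py <<'E'
from h import *
from scipy.optimize import least_squares
T=np.load("top.npy",allow_pickle=True).item();S=np.load("scene.npy",allow_pickle=True).item()
def f(c,s,o): return (np.array(c,float)+.5)/s-.5+np.array(o)
jt=f([(80,82),(682,130),(668,314),(62,268)],4,(120,160)); Jt=[(55,180,12),(55,-180,12),(-55,-180,12),(-55,180,12)]
js=f([(50,113),(492,463),(345,558),(183,57)],3,(210,130)); Js=[(55,-180,12),(-55,180,12),(55,180,12),(-55,-180,12)]
def W(q,X):
    X=np.array(X,float);c,s=np.cos(q[2]),np.sin(q[2])
    return np.c_[q[0]+c*X[:,0]-s*X[:,1],q[1]+s*X[:,0]+c*X[:,1],X[:,2]]
for nm,sel in(("both",(1,1)),("top",(1,0)),("scene",(0,1))):
    r=lambda q:np.r_[sel[0]*(proj(T,W(q,Jt))-jt).ravel(),sel[1]*(proj(S,W(q,Js))-js).ravel()]
    o=least_squares(r,[527,61,-.05],x_scale=[1,1,.01]);print(nm,o.x,np.round(o.fun,1))
    print("crown",W(o.x,[(0,120,66)]))
    if nm=="both": np.save("jig.npy",o.x)
q=np.load("jig.npy")
# bar end corners top z=40: scene
for nm,P,pts in(("top",T,f([(393,168),(390,220),(618,236),(622,180)],4,(120,160))),("scene",S,f([(125,97),(165,85),(258,215),(222,240)],3,(210,130)))):
    for u in pts:
        w=ray(P,u,40)[:2]-q[:2];c,s=np.cos(q[2]),np.sin(q[2]);print(nm,"bar corner jig",np.round([c*w[0]+s*w[1],-s*w[0]+c*w[1]],1))
# knob
for nm,P,pts in(("top",T,f([(156,122),(150,228)],4,(120,160))),("scene",S,f([(335,405),(418,362)],3,(210,130)))):
    for u in pts:
        w=ray(P,u,80)[:2]-q[:2];print(nm,"knob end jig",np.round([c*w[0]+s*w[1],-s*w[0]+c*w[1]],1))
# overlay
for nm,P,cr,sc in(("top",T,(120,160,310,260),4),("scene",S,(210,130,390,330),3)):
    im=cv2.resize(P["color"][cr[1]:cr[3],cr[0]:cr[2],::-1],None,fx=sc,fy=sc,interpolation=cv2.INTER_CUBIC)
    def dr(X,col):
        u=((proj(P,W(q,X))-cr[:2]+.5)*sc-.5).round().astype(int);cv2.polylines(im,[u.reshape(-1,1,2)],True,col,1)
    dr(Jt,(0,255,0)); a=np.arange(0,6.3,.1);dr(np.c_[38*np.cos(a),120+38*np.sin(a),0*a+31],(0,255,255))
    dr([(-29,112,80),(29,112,80),(29,128,80),(-29,128,80)],(0,0,255))
    for k in(1,-1):dr([(k*15,-170,20),(k*15,20,20)],(255,0,0))
    for L,b in((48,-90),(80,-150),(64,-30)):
        b=np.radians(b);dr([(0,120,34),(L*np.cos(b),120+L*np.sin(b),34)],(255,0,255))
    cv2.imwrite(f"pics/ov_{nm}.png",im)
E
python3 fit.py
```

```text
both [ 5.33305402e+02  5.99879556e+01 -6.22333299e-02] [-0.9 -0.5  0.  -0.8  0.4 -0.2 -1.3 -0.7  0.1 -1.2  1.2 -0.2 -0.2  0.5
 -0.6 -2.6]
crown [[540.76858155 179.7556513   66.        ]]
top [ 5.32041676e+02  5.89098045e+01 -6.23857301e-02] [-0.4  0.   0.5 -0.2  0.8  0.3 -0.9 -0.1  0.  -0.   0.  -0.  -0.  -0.
 -0.  -0. ]
crown [[539.52310867 178.67636147  66.        ]]
scene [ 5.34356477e+02  6.07813998e+01 -6.08763138e-02] [-0.  -0.  -0.  -0.   0.  -0.  -0.  -0.  -0.2 -0.7  1.1  0.4 -0.2  1.2
 -0.9 -2.2]
crown [[541.65712367 180.55911295  66.        ]]
top bar corner jig [ 14.9 -13.5]
top bar corner jig [-15.  -14.3]
top bar corner jig [ -14.1 -145.4]
top bar corner jig [  18.2 -145.4]
scene bar corner jig [  12.9 -144.6]
scene bar corner jig [ -16.4 -139.6]
scene bar corner jig [-15.  -19.7]
scene bar corner jig [ 14.9 -15.8]
top knob end jig [ 26.9 117.3]
top knob end jig [-32.1 114.7]
scene knob end jig [ 30.  117.8]
scene knob end jig [-24.4 120.7]
```

View pics/ov_top.png

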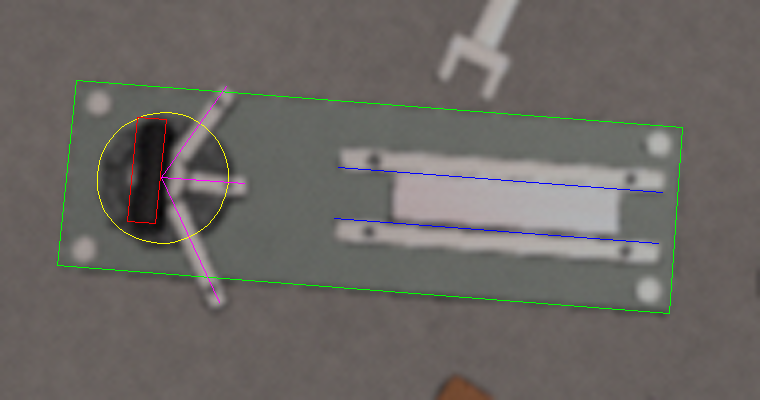

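View pics/ov_scene.png

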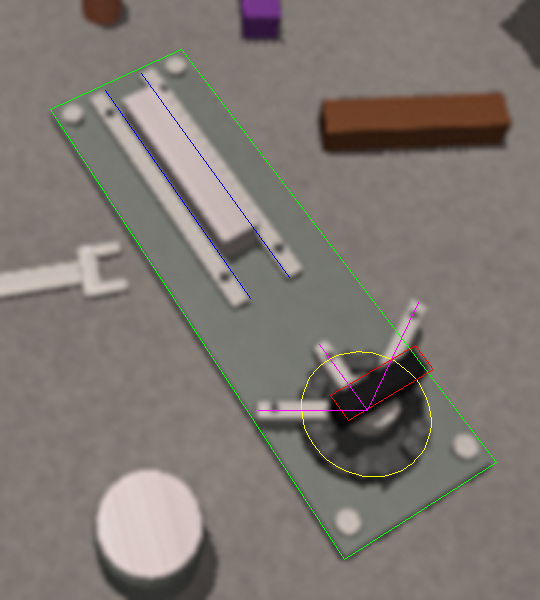

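```bash
cat > edge.py <<'E'
from h import *
from scipy.optimize import minimize
T=np.load("top.npy",allow_pickle=True).item();S=np.load("scene.npy",allow_pickle=True).item()
def W(q,X):
    X=np.array(X,float);c,s=np.cos(q[2]),np.sin(q[2])
    return np.c_[q[0]+c*X[:,0]-s*X[:,1],q[1]+s*X[:,0]+c*X[:,1],X[:,2]]
def seg(a,b):
    a=np.array(a,float);b=np.array(b,float);t=np.linspace(.03,.97,120)[:,None];return a+(b-a)*t
def score(P,q,G,A,B):
    a=proj(P,W(q,A));n=np.roll(a,-1,0)-a
    u=a;gx=cv2.remap(G[0],u[:,:1].astype(np.float32),u[:,1:].astype(np.float32),1)[:,0];gy=cv2.remap(G[1],u[:,:1].astype(np.float32),u[:,1:].astype(np.float32),1)[:,0]
    b=proj(P,W(q,B))-a;b/=np.linalg.norm(b,axis=1)[:,None]
    return gx*b[:,1]-gy*b[:,0]
def prep(P):
    g=cv2.GaussianBlur(cv2.cvtColor(P["color"],cv2.COLOR_RGB2Lab).astype(np.float32),(0,0),1.0)
    return [(cv2.Sobel(g[:,:,k],cv2.CV_32F,1,0),cv2.Sobel(g[:,:,k],cv2.CV_32F,0,1)) for k in(0,1)]
c=[(55,180,12),(55,-180,12),(-55,-180,12),(-55,180,12)]
plate=[seg(c[i],c[(i+1)%4]) for i in range(4)]
guide=[seg((k*15,-168,20),(k*15,-20+38,20)) for k in(1,-1)]
def run(Ps,use,q0):
    pr=[prep(P) for P in Ps]
    def cost(q):
        tot=0
        for P,G2 in zip(Ps,pr):
            for s in use:
                A=s[:-1];B=s[1:]
                # mean signed grad per channel -> coherent edges
                tot-=abs(score(P,q,G2[1],A,B).mean())*2+abs(score(P,q,G2[0],A,B).mean())*.5
        return tot
    best=None
    for dx in(-3,0,3):
      for dy in(-3,0,3):
        for da in(-.01,0,.01):
          r=minimize(cost,np.array(q0)+[dx,dy,da],method="Nelder-Mead",options=dict(initial_simplex=np.array(q0)+[dx,dy,da]+np.array([[0,0,0],[2,0,0],[0,2,0],[0,0,.01]]),xatol=.01,fatol=.001))
          if best is None or r.fun<best.fun:best=r
    return best
if __name__=="__main__":
    q0=[532.5,60,-.055]
    for nm,Ps,use in(("top plate",[T],plate),("scene plate",[S],plate),("both plate",[T,S],plate)):
        b=run(Ps,use,q0);print(nm,np.round(b.x,4),b.fun,"crown",W(b.x,[(0,120,0)])[0,:2].round(1))
E
time python3 edge.py
```

```text
top plate [ 5.338113e+02  6.036640e+01 -5.830000e-02] -103.62706172765891 crown [540.8 180.2]
scene plate [ 5.327363e+02  6.219530e+01 -5.790000e-02] -153.2655707614878 crown [539.7 182. ]
both plate [ 5.330599e+02  6.186180e+01 -5.670000e-02] -250.4659897441839 crown [539.9 181.7]
real	0m50.957s
user	0m50.097s
sys	0m0.139s
```

Emit:
drive_tool:
  commands:
    - [[1,0.025,0.055,0,0,0,-1.2],[1,0.025,0.055,0,0,0,-1.2],[1,0.025,0.055,0,0,0,-1.2],[1,0.025,0.055,0,0,0,-1.2],[1,0.025,0.055,0,0,0,-1.2],[1,0.025,0.055,0,0,0,-1.2],[1,0.025,0.055,0,0,0,-1.2],[1,0.025,0.055,0,0,0,-1.2]]

```text
t: 2.7
tool_pos: [367.2, -212.2, 242.6]
tcp_rot: [[-0.997, 0.001, 0.081], [-0.081, -0.001, -0.997], [-0.001, -1.0, 0.001]]
ft_force: [1.2, 0.6, 0.5]
finger_gap: 1.002
```

Emit:
drive_tool:
  commands:
    - [[1,0.025,0.055,-0.01,0,0,-1.2],[1,0.025,0.055,-0.01,0,0,-1.2],[1,0.025,0.055,-0.01,0,0,-1.2],[1,0.025,0.055,-0.01,0,0,-1.2],[1,0.025,0.055,-0.01,0,0,-1.2],[1,0.025,0.055,-0.01,0,0,-1.2],[1,0.025,0.055,-0.01,0,0,-1.2],[1,0,0,0,0,0,0]]

```text
t: 3.7
tool_pos: [542.1, 173.9, 170.7]
tcp_rot: [[-0.998, -0.002, -0.061], [0.061, -0.0, -0.998], [0.002, -1.0, 0.0]]
ft_force: [0.4, 0.2, -0.0]
finger_gap: 0.999
```

Run:
```python
from h import *
s=read_state();R=np.array(s["tcp_rot"]);print(s["t"],np.round(s["tool_pos"],2),np.degrees(np.arctan2(R[1,2],R[0,2])),R[:,1].round(4),s["ft_force"],s["joint_pos"])
p=np.array([540,181,140]);print((p-s["tool_pos"]).round(2))
```

```text
3.7 [542.14 173.92 170.65] -93.50581969520388 [-2.4e-03 -2.0e-04 -1.0e+00] [ 0.37941452  0.1817617  -0.01380707] [ 2.65420541e-01 -8.45877844e-02  1.76094618e+00  4.26181897e-04
  1.46757968e+00  1.89736097e+00]
[ -2.14   7.08 -30.65]
```

Emit:
drive_tool:
  commands:
    - [[1,-0.002,0.007,-0.03,0,0,0],[1,0,0,-0.04,0,0,0.2],[0,0,0,-0.025,0,0,0],[0,0,0,-0.009,0,0,0],[0,0,0,0,0,0,0],[0,0,0,0,0,0,0]]

```text
t: 4.45
tool_pos: [540.4, 177.9, 69.8]
tcp_rot: [[-0.998, 0.002, -0.061], [0.061, 0.0, -0.998], [-0.002, -1.0, -0.001]]
ft_force: [-0.8, 0.9, 1.0]
finger_gap: 0.5
```

Run:
```python
from h import *
s=read_state();R=np.array(s["tcp_rot"]);print(s["t"],np.round(s["tool_pos"],2),np.degrees(np.arctan2(R[1,2],R[0,2])),s["ft_force"],s["finger_gap"],ctrl.tip_reach)
p=cams.snapshot("scene");save(p,"s2.png",(210,130,390,330),3)
p=cams.snapshot("top");save(p,"t2.png",(110,140,250,270),4)
```

```text
4.45 [540.45 177.94  69.76] -93.49845440917572 [-0.8448706   0.87128752  0.99084772] 0.49989489810220183 11.0
```

View pics/s2.png

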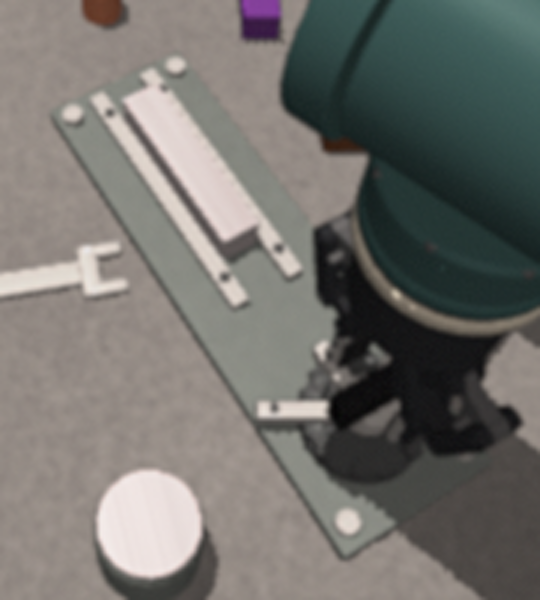

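View pics/t2.png

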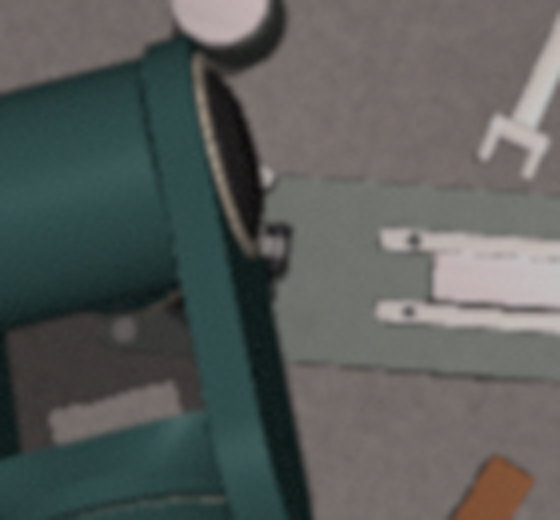

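The knob lies between the fingers (about (360,405) in the scene crop). The TCP is 3 mm short in y, so I'll correct that and close.

Emit:
drive_tool:
  commands:
    - [[0,0,0.003,-0.003,0,0,0],[-0.3,0,0,0,0,0,0],[-0.6,0,0,0,0,0,0],[-1,0,0,0,0,0,0],[-1,0,0,0,0,0,0],[-1,0,0,0,0,0,0]]

```text
t: 5.3
tool_pos: [539.9, 179.8, 65.6]
tcp_rot: [[-0.998, -0.0, -0.061], [0.061, -0.002, -0.998], [0.0, -1.0, 0.002]]
ft_force: [-2.8, -10.2, 5.2]
finger_gap: 0.177
```

Run:
```python
from h import *
s=read_state();R=np.array(s["tcp_rot"]);print(s["t"],np.round(s["tool_pos"],2),np.degrees(np.arctan2(R[1,2],R[0,2])),s["ft_force"],s["ft_torque"],s["finger_gap"],ctrl.tip_reach)
```

```text
5.3 [539.91 179.78  65.59] -93.49893225113786 [ -2.80071289 -10.17092971   5.16523745] [-2.03544831  0.49006549 -0.0154901 ] 0.17677040833211274 11.0
```

Emit:
drive_tool:
  commands:
    - [[-1,0,-0.001,0,0,0,0],[-1,0,0,0.005,0,0,0],[-1,0,0,0.005,0,0,0],[-1,0,0,0.004,0,0,0],[-1,0,0,0,0,0,0]]

```text
t: 5.92
tool_pos: [539.4, 179.4, 78.0]
tcp_rot: [[-0.998, -0.001, -0.061], [0.061, -0.001, -0.998], [0.001, -1.0, 0.001]]
ft_force: [5.5, -5.0, -17.1]
finger_gap: 0.173
```

Run:
```python
from h import *
s=read_state();R=np.array(s["tcp_rot"]);print(s["t"],np.round(s["tool_pos"],2),np.degrees(np.arctan2(R[1,2],R[0,2])),s["ft_force"],s["ft_torque"],s["finger_gap"],ctrl.tip_reach)
p=cams.snapshot("scene");save(p,"s3.png",(250,180,390,330),4)
```

```text
5.925 [539.42 179.38  78.04] -93.49150269025071 [  5.4957245   -5.00165367 -17.08511698] [-0.59773435 -1.15006976  0.00921181] 0.17320589202733627 11.0
```

View pics/s3.png

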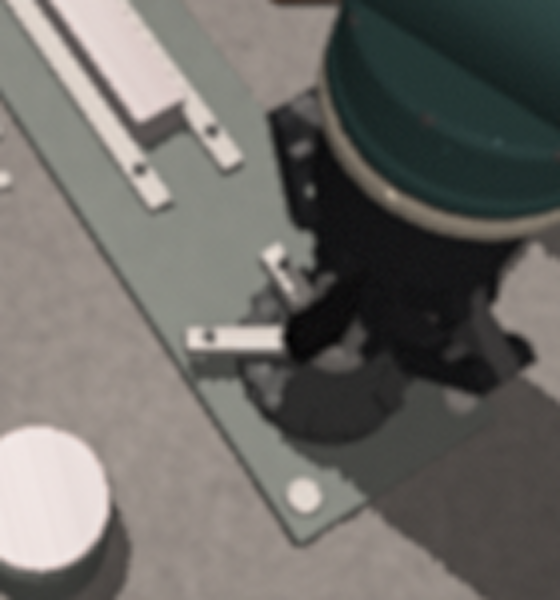

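Lift is about 12.4 mm (17 N matches the spring) and the arm stands visibly clear of the crown. Turning +60°.

Emit:
drive_tool:
  commands:
    - [[-1,0.0005,-0.0005,0.001,0,0,5],[-1,0,0,0,0,0,10],[-1,0,0,0,0,0,10],[-1,0,0,0,0,0,10],[-1,0,0,0,0,0,10],[-1,0,0,0,0,0,10],[-1,0,0,0,0,0,5],[-1,0,0,0,0,0,0]]

```text
t: 6.98
tool_pos: [539.5, 178.6, 78.4]
tcp_rot: [[-0.551, -0.003, 0.835], [-0.835, -0.002, -0.551], [0.003, -1.0, -0.001]]
ft_force: [3.3, -5.8, -16.8]
finger_gap: 0.172
```

Run:
```python
from h import *
s=read_state();R=np.array(s["tcp_rot"]);print(s["t"],np.round(s["tool_pos"],2),np.degrees(np.arctan2(R[1,2],R[0,2])),s["ft_force"],s["ft_torque"],s["finger_gap"],ctrl.tip_reach)
p=cams.snapshot("scene");save(p,"s4.png",(250,180,390,330),4)
p=cams.snapshot("top");save(p,"t4.png",(110,140,250,270),4)
```

```text
6.975 [539.46 178.62  78.38] -33.41049653088212 [  3.26371273  -5.8068461  -16.79485788] [-1.06259622 -0.43183731  0.0575673 ] 0.1723550652178647 11.0
```

View pics/s4.png

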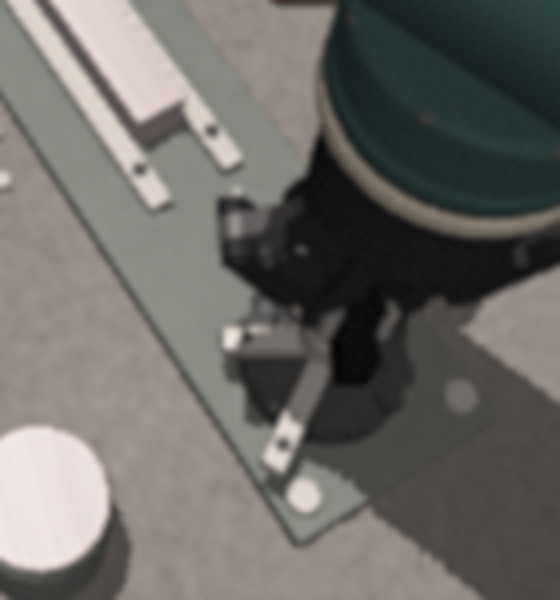

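View pics/t4.png

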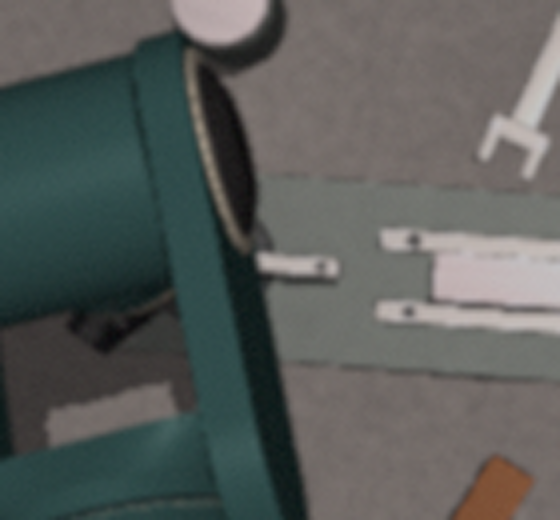

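The long arm now points down the channel at the bar (top crop, tip about (335,267)). Lowering it into the notch.

Emit:
drive_tool:
  commands:
    - [[-1,0,-0.0005,-0.004,0,0,0],[-1,0,0,-0.004,0,0,0],[-1,0,0,-0.002,0,0,0],[-1,0,0,0,0,0,0]]

```text
t: 7.58
tool_pos: [539.7, 178.6, 69.5]
tcp_rot: [[-0.552, -0.002, 0.834], [-0.834, -0.001, -0.552], [0.002, -1.0, -0.001]]
ft_force: [-2.4, -6.6, -12.3]
finger_gap: 0.173
```

Run:
```python
from h import *
s=read_state();R=np.array(s["tcp_rot"]);print(s["t"],np.round(s["tool_pos"],2),np.degrees(np.arctan2(R[1,2],R[0,2])),s["ft_force"],s["ft_torque"],s["finger_gap"],ctrl.tip_reach)
```

```text
7.575 [539.7  178.61  69.46] -33.48815665849625 [ -2.37020472  -6.60921563 -12.3334497 ] [-1.03613235  0.596168    0.00477979] 0.1729117132240255 11.0
```

The spring force of 12.3 N puts lift at about 2.5 mm, so the arm is inside the notch. Releasing.

Emit:
drive_tool:
  commands:
    - [[0,0,0,0,0,0,0],[0,0,0,0,0,0,0],[0.3,0,0,0,0,0,0],[0.3,0,0,0.03,0,0,0],[0.3,0,-0.02,0.05,0,0,5],[0.3,0,-0.06,0.01,0,0,10],[0.3,0,-0.06,0,0,0,10],[0.3,0,-0.06,0,0,0,5]]

```text
t: 8.57
tool_pos: [540.5, -19.4, 160.9]
tcp_rot: [[-0.065, 0.002, 0.998], [-0.998, 0.0, -0.065], [-0.0, -1.0, 0.002]]
ft_force: [0.4, -0.3, -0.1]
finger_gap: 0.651
```

Run:
```python
from h import *
s=read_state();R=np.array(s["tcp_rot"]);print(s["t"],np.round(s["tool_pos"],2),np.degrees(np.arctan2(R[1,2],R[0,2])),s["ft_force"],s["ft_torque"],s["finger_gap"],ctrl.tip_reach)
p=cams.snapshot("scene");save(p,"s5.png",(210,130,390,330),3)
np.save("scene5.npy",p,allow_pickle=True)
p=cams.snapshot("top");save(p,"t5.png",(110,140,310,270),4)
np.save("top5.npy",p,allow_pickle=True)
```

```text
8.575 [540.52 -19.41 160.92] -3.7488715996626976 [ 0.36198668 -0.31930715 -0.08271161] [ 0.03564944 -0.02120402 -0.00353603] 0.6505826976769619 11.0
```

View pics/s5.png

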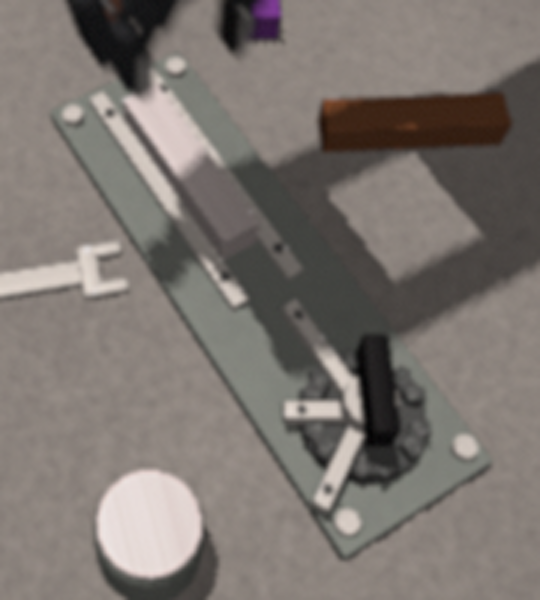

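View pics/t5.png

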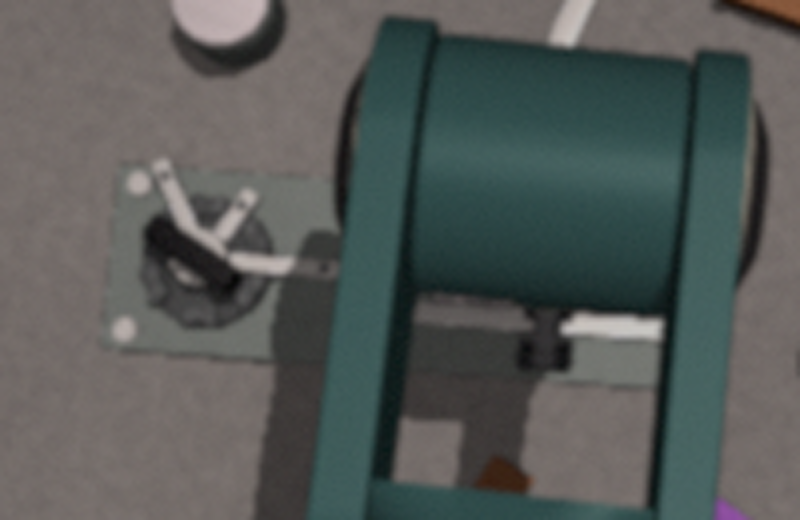

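```bash
cat > ov.py <<'E'
import sys
from edge import *
def ov(P,q,cr,sc,out,rot,lift=0,bar=None):
    im=cv2.resize(P["color"][cr[1]:cr[3],cr[0]:cr[2],::-1],None,fx=sc,fy=sc,interpolation=cv2.INTER_CUBIC)
    def dr(X,col):
        u=((proj(P,W(q,X))-cr[:2]+.5)*sc-.5).round().astype(int);cv2.polylines(im,[u.reshape(-1,1,2)],True,col,1)
    c,s=np.cos(rot),np.sin(rot)
    k=[(a*c-b*s,120+a*s+b*c,80+lift) for a,b in((-29,-8),(29,-8),(29,8),(-29,8))];dr(k,(0,0,255))
    for L,b in((48,-90),(80,-150),(64,-30)):
        b=np.radians(b)+rot;d=np.array([np.cos(b),np.sin(b)]);n=np.array([-d[1],d[0]])*5
        dr([(*(d*16+n+[0,120]),34+lift),(*(d*L+n+[0,120]),34+lift),(*(d*L-n+[0,120]),34+lift),(*(d*16-n+[0,120]),34+lift)],(255,0,255))
    if bar is not None: dr([(-14,bar,40),(14,bar,40),(14,bar-130,40),(-14,bar-130,40)],(0,255,0))
    cv2.imwrite("pics/"+out,im)
E
python3 - <<'E'
from ov import *
q=[533.2,61.0,-.057]
S5=np.load("scene5.npy",allow_pickle=True).item()
ov(S,q,(210,130,390,330),3,"a.png",0,0,-15)
ov(S5,q,(210,130,390,330),3,"b.png",np.pi/3,0,-15)
a=cv2.imread("pics/a.png")[180:];b=cv2.imread("pics/b.png")[180:]
cv2.imwrite("pics/ab.png",cv2.resize(np.hstack([a[:,130:],b[:,130:]]),None,fx=.97,fy=.97))
E
```

```text
(no output)
```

View pics/ab.png

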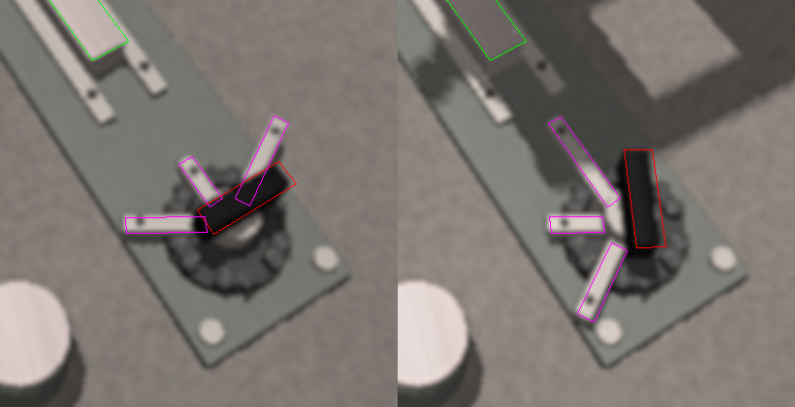

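The turret model overlaid at lift 0 fits both before and after turning, so it is seated in the long-arm notch. The bar end sits at jig y ≈ -15. Now for the bar grip.

Emit:
drive_tool:
  commands:
    - [[0.3,-0.012,-0.0045,-0.03,0,0,0.5],[0.3,0,0,-0.04,0,0,0],[0.3,0,0,-0.035,0,0,0],[0.3,0,0,0,0,0,0]]

```text
t: 9.18
tool_pos: [527.4, -21.9, 53.2]
tcp_rot: [[-0.062, -0.004, 0.998], [-0.998, 0.0, -0.062], [-0.0, -1.0, -0.004]]
ft_force: [0.3, 0.2, 0.7]
finger_gap: 0.649
```

Run:
```python
from h import *
s=read_state();R=np.array(s["tcp_rot"]);print(s["t"],np.round(s["tool_pos"],2),np.degrees(np.arctan2(R[1,2],R[0,2])),s["ft_force"],s["finger_gap"],ctrl.tip_reach)
p=cams.snapshot("scene");save(p,"s6.png",(220,120,330,250),5)
```

```text
9.175 [527.36 -21.93  53.22] -3.5282544581067214 [0.25634436 0.19162748 0.65497447] 0.6487585948944867 11.0
```

View pics/s6.png

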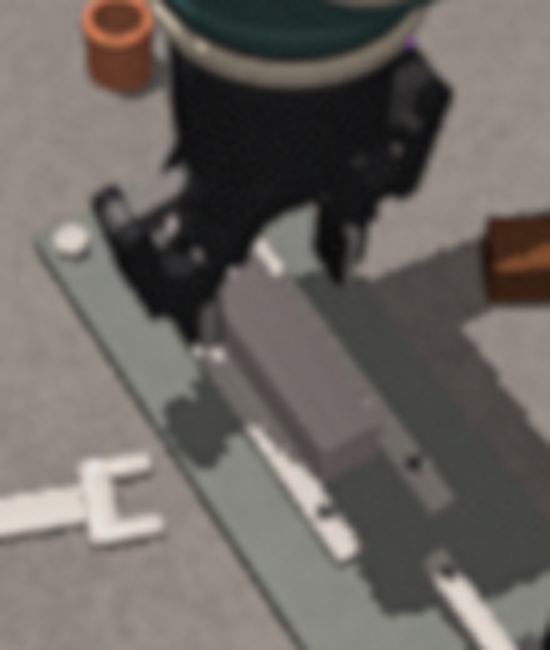

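Emit:
drive_tool:
  commands:
    - [[0.3,0.001,0,-0.012,0,0,0],[0.2,0,0,-0.006,0,0,0],[0,0,0,0,0,0,0],[-0.2,0,0,0,0,0,0]]

```text
t: 9.72
tool_pos: [529.7, -22.4, 37.5]
tcp_rot: [[-0.061, 0.0, 0.998], [-0.998, -0.0, -0.061], [-0.0, -1.0, 0.0]]
ft_force: [-1.0, 0.9, -0.2]
finger_gap: 0.397
```

Emit:
drive_tool:
  commands:
    - [[-0.5,0,0,0,0,0,0],[-1,0,0,0,0,0,0],[-1,0,0,0,0,0,0]]

```text
t: 10.1
tool_pos: [529.8, -22.4, 37.8]
tcp_rot: [[-0.061, 0.001, 0.998], [-0.998, -0.0, -0.061], [0.0, -1.0, 0.001]]
ft_force: [-2.4, -0.3, 5.7]
finger_gap: 0.306
```

Run:
```python
from h import *
s=read_state();R=np.array(s["tcp_rot"]);print(s["t"],np.round(s["tool_pos"],2),np.degrees(np.arctan2(R[1,2],R[0,2])),s["ft_force"],s["ft_torque"],s["finger_gap"],ctrl.tip_reach)
p=cams.snapshot("scene");save(p,"s7.png",(220,120,330,250),5)
```

```text
10.1 [529.79 -22.4   37.79] -3.5203926703262653 [-2.3780418  -0.29989366  5.66639076] [0.00544701 0.36099589 0.08534627] 0.30599761743635473 11.0
```

View pics/s7.png

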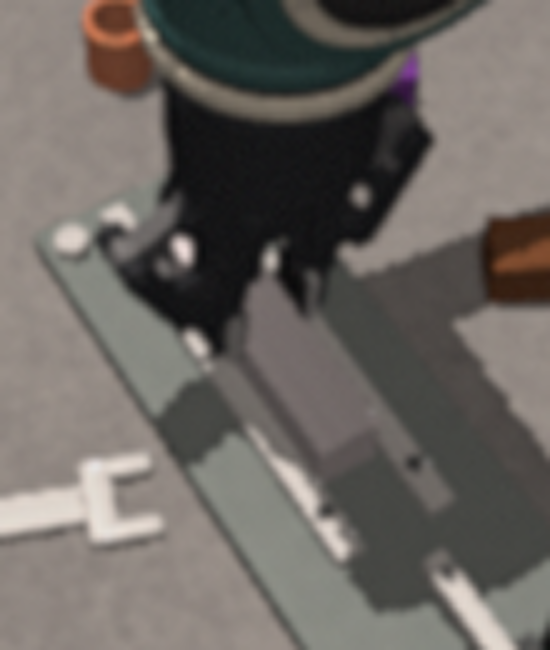

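Bar gripped (gap 0.306 ≈ 27 mm). I'll relieve the vertical load slightly and slide along jig +y.

Emit:
drive_tool:
  commands:
    - [[-1,-0.0002,0,0.0005,0,0,0],[-1,0.0004,0.007,0,0,0,0],[-1,0.0004,0.007,0,0,0,0],[-1,0.0004,0.007,0,0,0,0],[-1,0.0004,0.007,0,0,0,0],[-1,0.0004,0.007,0,0,0,0]]

```text
t: 10.9
tool_pos: [531.5, 13.1, 37.8]
tcp_rot: [[-0.061, 0.0, 0.998], [-0.998, -0.0, -0.061], [0.0, -1.0, 0.0]]
ft_force: [-0.1, -4.5, 6.2]
finger_gap: 0.312
```

Emit:
drive_tool:
  commands:
    - [[-1,0.0002,0.003,0,0,0,0],[-1,0.0002,0.003,0,0,0,0],[-1,0.0002,0.003,0,0,0,0]]

```text
t: 11.28
tool_pos: [532.0, 21.9, 37.8]
tcp_rot: [[-0.061, 0.0, 0.998], [-0.998, -0.0, -0.061], [0.0, -1.0, 0.0]]
ft_force: [0.4, -4.1, 4.8]
finger_gap: 0.305
```

Run:
```python
from h import *
s=read_state();print(s["t"],np.round(s["tool_pos"],2),s["ft_force"],s["ft_torque"],s["finger_gap"])
p=cams.snapshot("scene");save(p,"s8.png",(250,160,360,280),5)
```

```text
11.275 [532.03  21.94  37.76] [ 0.43513166 -4.08914896  4.82960947] [-0.70904403  0.13937576  0.01222086] 0.30520569563055916
```

View pics/s8.png

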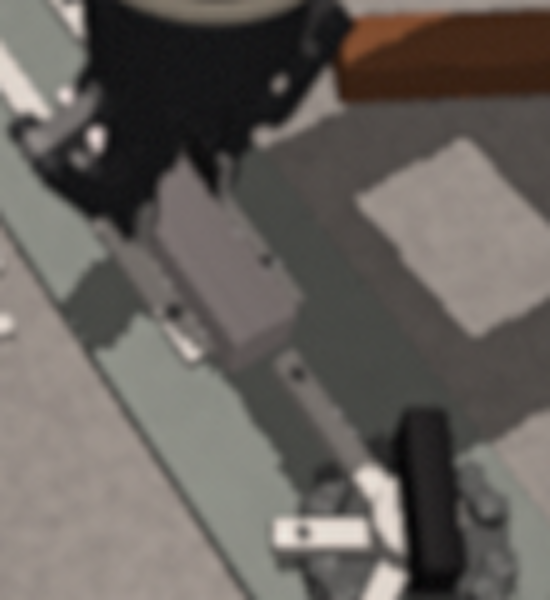

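About 10 mm remains and sliding friction is about 4.2 N. Creeping from here.

Emit:
drive_tool:
  commands:
    - [[-1,0.0001,0.0015,0,0,0,0],[-1,0.0001,0.0015,0,0,0,0],[-1,0.0001,0.0015,0,0,0,0],[-1,0,0.001,0,0,0,0]]

```text
t: 11.82
tool_pos: [532.4, 27.4, 37.8]
tcp_rot: [[-0.061, 0.0, 0.998], [-0.998, -0.0, -0.061], [0.0, -1.0, 0.0]]
ft_force: [0.7, -4.3, 5.4]
finger_gap: 0.309
```

Emit:
drive_tool:
  commands:
    - [[-1,0,0.0006,0,0,0,0],[-1,0,0.0004,0,0,0,0]]

```text
t: 12.08
tool_pos: [532.4, 28.4, 37.8]
tcp_rot: [[-0.061, 0.0, 0.998], [-0.998, -0.0, -0.061], [0.0, -1.0, 0.0]]
ft_force: [0.3, -5.6, 5.8]
finger_gap: 0.31
```

Emit:
drive_tool:
  commands:
    - [[-1,0,0.0005,0,0,0,0],[-1,0,0.0005,0,0,0,0]]

```text
t: 12.32
tool_pos: [532.4, 29.3, 37.8]
tcp_rot: [[-0.061, 0.0, 0.998], [-0.998, -0.0, -0.061], [0.0, -1.0, 0.0]]
ft_force: [1.0, -4.1, 4.9]
finger_gap: 0.309
```

Emit:
drive_tool:
  commands:
    - [[-1,0,0.0004,0,0,0,0],[-1,0,0.0004,0,0,0,0]]

```text
t: 12.58
tool_pos: [532.4, 30.1, 37.8]
tcp_rot: [[-0.061, 0.0, 0.998], [-0.998, -0.0, -0.061], [0.0, -1.0, 0.0]]
ft_force: [-0.2, -3.7, 5.7]
finger_gap: 0.31
```

Emit:
drive_tool:
  commands:
    - [[-1,0,0.0004,0,0,0,0],[-1,0,0.0003,0,0,0,0]]

```text
t: 12.82
tool_pos: [532.4, 30.8, 37.8]
tcp_rot: [[-0.061, 0.0, 0.998], [-0.998, -0.0, -0.061], [0.0, -1.0, 0.0]]
ft_force: [-0.9, -3.7, 5.1]
finger_gap: 0.307
```

Emit:
drive_tool:
  commands:
    - [[-1,0.0001,0.0003,0,0,0,0],[-1,0,0.0003,0,0,0,0]]

```text
t: 13.08
tool_pos: [532.4, 31.4, 37.8]
tcp_rot: [[-0.061, 0.0, 0.998], [-0.998, -0.0, -0.061], [0.0, -1.0, 0.0]]
ft_force: [-0.0, -4.9, 6.2]
finger_gap: 0.309
```

Run:
```python
from h import *
s=read_state();print(s["t"],np.round(s["tool_pos"],2),s["ft_force"],s["ft_torque"],s["finger_gap"])
p=cams.snapshot("scene");save(p,"s9.png",(265,190,345,270),7)
```

```text
13.075 [532.44  31.42  37.79] [-0.02397934 -4.87312221  6.17464163] [-0.91001745  0.09818658  0.05185   ] 0.30938356272564105
```

View pics/s9.png

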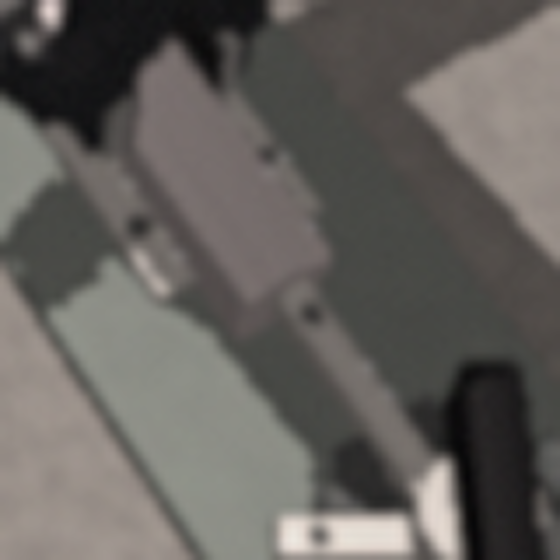

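The bar end is nearly at the tip (about (290,295) in the crop). The force is still just friction, so finer steps now.

Emit:
drive_tool:
  commands:
    - [[-1,0,0.0004,0,0,0,0]]

```text
t: 13.25
tool_pos: [532.4, 31.5, 37.8]
tcp_rot: [[-0.061, 0.0, 0.998], [-0.998, -0.001, -0.061], [0.001, -1.0, 0.0]]
ft_force: [-0.5, -8.5, 5.9]
finger_gap: 0.312
```

Emit:
drive_tool:
  commands:
    - [[-1,0,0.0004,0,0,0,0]]

```text
t: 13.38
tool_pos: [532.5, 31.6, 37.8]
tcp_rot: [[-0.061, 0.0, 0.998], [-0.998, -0.002, -0.061], [0.002, -1.0, 0.0]]
ft_force: [-1.1, -12.5, 5.9]
finger_gap: 0.31
```

Emit:
drive_tool:
  commands:
    - [[-1,0,0.0004,0,0,0,0]]

```text
t: 13.5
tool_pos: [532.4, 31.7, 37.7]
tcp_rot: [[-0.061, 0.0, 0.998], [-0.998, -0.002, -0.061], [0.002, -1.0, 0.0]]
ft_force: [-1.0, -15.0, 5.7]
finger_gap: 0.31
```

Emit:
drive_tool:
  commands:
    - [[-1,0,0,0,0,0,0],[-1,0,0,0,0,0,0]]

```text
t: 13.75
tool_pos: [532.4, 31.7, 37.8]
tcp_rot: [[-0.062, 0.0, 0.998], [-0.998, -0.002, -0.062], [0.002, -1.0, 0.0]]
ft_force: [-0.2, -13.5, 5.9]
finger_gap: 0.308
```

Run:
```python
from h import *
s=read_state();print(s["t"],np.round(s["tool_pos"],2),s["ft_force"],s["ft_torque"],s["finger_gap"])
```

```text
13.75 [532.41  31.69  37.76] [ -0.17756467 -13.47453415   5.91048126] [-2.17796585  0.13654924  0.04587452] 0.3081981628017301
```

Emit:
drive_tool:
  commands:
    - [[-1,0,0.00015,0,0,0,0],[-1,0,0,0,0,0,0]]

```text
t: 14.0
tool_pos: [532.4, 31.7, 37.8]
tcp_rot: [[-0.062, 0.0, 0.998], [-0.998, -0.002, -0.062], [0.002, -1.0, 0.0]]
ft_force: [-0.4, -14.7, 6.1]
finger_gap: 0.31
```

Emit:
drive_tool:
  commands:
    - [[-1,0,0,0,0,0,0]]

```text
t: 14.12
tool_pos: [532.4, 31.7, 37.7]
tcp_rot: [[-0.062, 0.0, 0.998], [-0.998, -0.002, -0.062], [0.002, -1.0, 0.0]]
ft_force: [-0.7, -14.8, 5.5]
finger_gap: 0.313
```

Wrist force is 14.8 N and sliding friction 4.2 N, so the push on the tip is about 10.6 N. Releasing and retreating.

Emit:
drive_tool:
  commands:
    - [[0.1,0,0,0,0,0,0],[0.1,0,0,0,0,0,0],[0.1,0,0,0,0,0,0],[0.1,0,0,0.02,0,0,0],[0.1,0,0,0.05,0,0,0],[0.1,0,0,0.06,0,0,0],[0.1,0,-0.05,0.03,0,0,0],[0.1,0,-0.06,0,0,0,0]]

```text
t: 15.12
tool_pos: [533.1, -78.1, 202.5]
tcp_rot: [[-0.059, 0.006, 0.998], [-0.998, -0.001, -0.059], [0.001, -1.0, 0.006]]
ft_force: [0.9, -0.4, -1.4]
finger_gap: 0.548
```

Emit:
drive_tool:
  commands:
    - [[0.1,0,-0.06,0,0,0,0],[0.1,0,-0.06,0,0,0,0],[0.1,0,-0.06,0,0,0,0],[0.1,0,-0.06,0,0,0,0],[0.1,0,0,0,0,0,0],[0.1,0,0,0,0,0,0]]

```text
t: 15.88
tool_pos: [532.3, -317.3, 198.5]
tcp_rot: [[-0.062, 0.001, 0.998], [-0.998, 0.0, -0.062], [-0.0, -1.0, 0.001]]
ft_force: [0.3, 0.9, 0.2]
finger_gap: 0.553
```

Run:
```python
from ov import *
s=read_state();print(s["t"],np.round(s["tool_pos"],2),s["ft_force"],s["finger_gap"])
q=[533.2,61.0,-.057]
p=cams.snapshot("scene");save(p,"s10.png",(250,160,370,290),4);ov(p,q,(250,160,370,290),4,"s10o.png",np.pi/3,0,40)
cv2.imwrite("pics/s10c.png",cv2.resize(np.hstack([cv2.imread("pics/s10.png"),cv2.imread("pics/s10o.png")]),None,fx=.83,fy=.83))
p=cams.snapshot("top");save(p,"t10.png",(120,130,310,260),4)
```

```text
15.875 [ 532.28 -317.27  198.53] [0.32572594 0.86872159 0.1845608 ] 0.552873371807406
```

View pics/s10c.png

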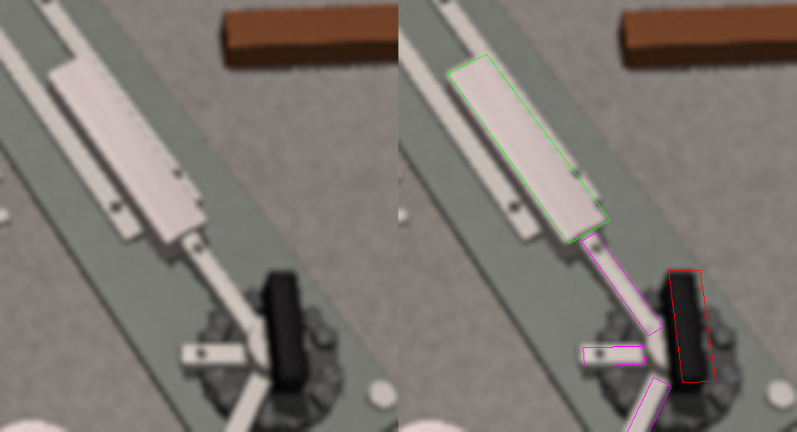

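View pics/t10.png

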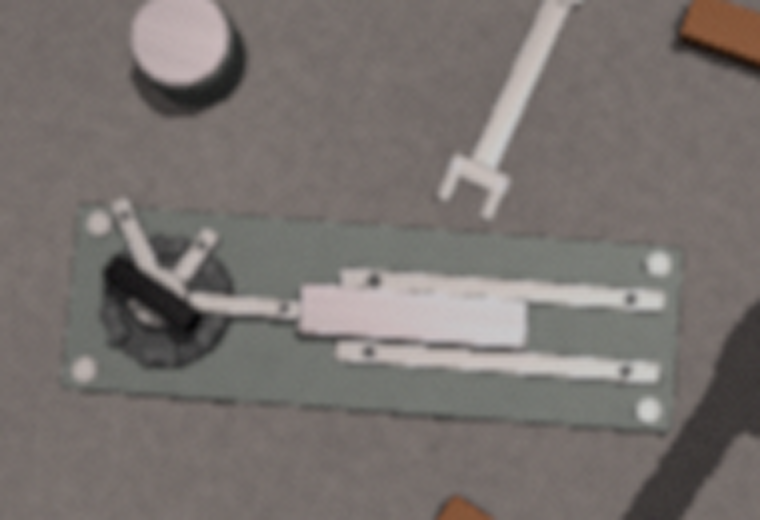

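Both views show the long arm seated and the bar end against its tip (about (298,310) in the top crop). The can and wrench haven't moved and the gripper is clear.

```bash
python3 -c "
from bench import ctrl
print(ctrl.close_job())"
```

```text
the job is handed in; nothing more can be done
None
```

The stop is set to its longest arm and the aluminium bar lies against its tip. I handed the job in at about 16 s, and the hand-in reports no verdict.

- **Turret:** I pulled the knob up about 12.4 mm, where the spring force read 17 N as expected. I turned it +60°, lowered it into the notch to about 2.5 mm of lift, and released it so it snapped home. A model of the seated turret laid over the scene picture matched its arms before and after the turn.
- **Bar:** I gripped it, slid it about 54 mm and crept into contact in 0.4 mm steps. The final wrist force was 14.8 N. Subtracting about 4.2 N of sliding friction leaves roughly 10.6 N on the tip. The highest reading was 15.0 N.
- **Last checks:** After release, both views show the bar end touching the tip. The gripper was clear and the wrist force was about zero. The can and wrench look unmoved. I did not check the coupling in the final pictures, but the gripper never went down near it.
- **Uncertainties:** The two cameras disagreed by about 2 mm on the jig position, so I relied on force readings for the final contact. The tip force depends on the friction estimate, and a gap smaller than a pixel after release could not be ruled out from the pictures.

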